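Index and latch the carving sled

TASK

Lock the carving sled at its station: take the long pin out of the pin block, stand it in the hole of the sled so that its tip rests on the bed, and slide the sled along until the tip drops into the index hole hidden in the bed underneath. With the pin fully home, its collar down on the sled, swing the steel keeper shut over the collar. Leave the short pin, mallet, gouge and wax jar where they are.

Things in the scene. Friction and masses are not known exactly. Their poses are not given: they have to be found in the camera images.
- bed: Fixed wooden bed of the carving jig, 300 x 460 mm, origin at the centre of its underside; y is the long way, along which the sled slides. Its flat top, where the pin's tip rides, is 39 mm above the bench; side rails 60 mm high. One index hole, 12 mm wide and 29 mm deep, is hidden in the top under the sled, on the line that the sled's hole travels; its place differs each time
- sled (a joint): Travel (m) of the plywood sled (250 x 250 x 24 mm, top 66 mm above the bench, a 15 mm thick carved blank fixed on its far half) along the bed's +y, range -0.085 to 0.060. Starts at -0.080 to -0.055; its hole meets the hidden one at a value between -0.027 and 0.052, so always push toward +y. About 2.5 N of friction; stays where left
- sled_hole (a point): Centre of the mouth of the vertical through hole in the sled, in a 70 x 60 mm steel insert, level with the plate's top: 12 mm wide, 24 mm deep, with a 3 mm gap from the plate's underside to the bed. The axes are the bed's
- sled_knob (a point): Centre of the top of the dark wooden push knob on the sled: round, 28 mm thick, its top 52 mm above the plate, full width from 22 to 46 mm above the plate; 85 mm to the -y side of the sled's hole. For pushing or pulling the sled
- keeper (a joint): Angle (rad) of the steel keeper, a flat forked latch pivoted on the sled: 0 = shut (end stop; fork around the pin's neck, above the collar), starts open at 0.8 to 1.3. Seen from above it shuts anticlockwise, the fork coming from the robot's side. Stiff hinge (0.06 N m), stays where left. Bar 6 mm thick, its underside 10.5 mm above the plate
- keeper_pivot (a point): Top of the keeper's vertical pivot, 21 mm above the plate, 60 mm to the +y side of the sled's hole
- keeper_peg (a point): Centre of the top of the dark round upright peg on the keeper's tail, for swinging it: 14 mm thick, 33 mm tall above the bar, top 50 mm above the plate, 47 mm from the pivot, on the side away from the fork. Keeper shut: the peg lies straight to the bed's +y side of the pivot; open: turned clockwise from there, toward +x
- pin: Long index pin, loose, about 90 g, the taller in the block. Origin at the tip, z up to the handle. Steel shank 10 mm thick, 50 mm long, tapered tip; then a 32 mm wide, 6 mm thick collar, a 12 mm neck, and 72 to 112 mm above the tip a wooden handle 22 mm thick. Tip resting on the bed through the sled's hole: collar 23 mm above the plate; fully home: tip 50 mm below the plate's top
- short_pin: Similar pin with a 28 mm shank, too short for the job; stands in the other hole of the block. Origin at the tip. Leave alone
- pin_block: Fixed dark wooden block 60 x 150 x 45 mm, origin at the centre of its underside; two holes 80 mm apart along its y axis, 11.5 mm wide and 32 mm deep, hold the two pins; which is in which differs
- mallet: Loose wooden mallet lying on the bench, 245 mm long, head 70 x 130 x 70 mm. Leave alone
- gouge: Loose gouge lying on the bench to the robot's left of the bed, 265 mm long. Leave alone
- wax_jar: Loose jar 70 mm wide, 60 mm tall. Leave alone
There are look-alikes about, which are no part of the job. Leave any green or yellow look-alike of the pin alone.

How it is judged:
By the outcome, as a careful person would: the job done as asked, in the order asked, and still so for the second after the job is handed in, with the robot touching nothing.
It also fails if it takes over 70 s, if anything falls off the work surface, if the arm or the gripper's body presses on something with over 40 N, if the wrist force passes 120 N, or if a joint passes its speed limit or range.

ROBOT

A 6-joint arm with a two-finger parallel gripper is mounted at the origin on the work surface. World frame = base frame: x ahead of the robot, y to its left, z up, the work surface at z = 0. Lengths are in m, angles in rad, forces in N, time in s.
With the tool pointing down it reaches from about 0.4 to 0.825 m from the base axis. Payload 7 kg.
Tool frame: the origin (TCP) lies at the very end of the fingers, on their centre line; the grasp point (between the pads) lies 19 mm behind it; z points along the fingers, y is the line along which they close (so a half turn about z gives the same grasp; the last joint's range is limited). The gripper opens to 88 mm and grips with 3 to 60 N. Pads are 19 mm wide; open, the fingers measure 130 mm over their backs; the gripper's body (78 mm by 193 mm) begins 47 mm behind the grasp point.
Start: joints at [-0.893, 0.359, 0.012, 0, -1.224, -0.288], TCP at [0.256, -0.624, 0.227] pointing down, gripper open.
Joint ranges: [-3.07, 3.07], [-1.43, 2.12], [-1.02, 1.25], [-3.03, 1.67], [-3.05, -0], [-3.03, 3.03]. Speed limits (rad/s): [2.39, 2.39, 3.01, 3.14, 3.14, 3.14].

INTERFACE

Orientations are given as [roll, pitch, yaw] about the fixed x, y, z axes, in that order (R = Rz(yaw) Ry(pitch) Rx(roll)).
In Python, from station import arm gives the robot as it stands. The module is installed in compiled form; this text tells all that it offers.
- The arm moves only by the shell command python3 -m crank 'ROWS' [FORCE]. ROWS is JSON, a list of rows, each an object of numbers: "dx", "dy", "dz": the shift along the world's x, y, z in m; "twist": the turn about the world's z in degrees; "grip": the opening, from -1 (shut) to 1 (fully open). A call has exactly 5 rows; each row is the pose to reach, as a shift and turn from the pose commanded when the call began; what a row does not reach only later rows make up. A row lasts 1/12 s, in which the tool goes at most 41.7 mm and 7.16 degrees, less where a joint would pass 70% of its speed; a pose out of reach is approached as far as the arm can. A call with a gripper value outside its range is refused whole. The fingers move at their own pace and stop on an object; FORCE is the grip in N (left out, the last holds). Time passes only in rows, so rows that repeat a pose let the fingers close, or fill a call up. It gives the time, the measured TCP pose, the force, the opening and the grip force at its end, in the units of the state.
- arm.get_state(): the state, without advancing time (a new reading comes with each control period).
- arm.grab_frame(name): name is "scene" or "top" or "wrist"; returns the picture (384x512x3 uint8, red, green, blue); there is no depth.
- arm.get_calibration(name): a dict with "fx", "fy", "cx", "cy" (pixels), "k1" (the pictures are not rectified: a ray, as slopes to the right and down, at radius r is drawn at 1 + k1 r^2 times it, then the intrinsics apply), "cam_to_world" (4x4, takes a point from camera to world coordinates); the wrist camera has in their place "tool_from_camera" (4x4, takes a point from camera to tool coordinates, whose origin is the TCP and whose axes are the flange's). Camera axes: x right, y down, z forward; pixel columns grow to the right and rows downward; lengths in m; the calibration is good to about 2 mm. A picture is of the moment at which its call begins: read the wrist's pose just before it. get_calibration takes no time and is no camera call.
- arm.job_done(): hands the job in; it is judged then, once.
The state is a dict: "t": time; "q": joint angles; "qd": joint speeds; "joint_efforts": joint torques, N m; "eef_pos": TCP position; "ee_rot": TCP orientation; "force": force on the tool from outside, world axes, zero at the start; "moment": the same for the moment, N m; "width": finger opening in m; "gripper_force": force on a finger pad.
Only numpy, scipy, OpenCV 4.12 (cv2) and the standard library are available. Lean on these libraries where they do the work, as an engineer would, in place of code of your own. Each camera call takes 0.05 s, during which the arm holds its last target. There are 200 camera calls.

## Working session

There is one attempt and no reset: what is moved stays moved. The work goes in short steps, Python scripts to look and compute and a shell command to move; the robot and the scene stay as the last step left them, time stands still between calls to the robot, and variables do not carry over. Pictures are saved under pics/ and viewed, at most 10 in all, crops included, and the job is handed in when it is done.

```bash
mkdir -p pics; cat > h.py <<'E'
import numpy as np, cv2
from station import arm
from scipy.spatial.transform import Rotation as R
def cam(name):
    c=arm.get_calibration(name)
    if name=="wrist":
        s=arm.get_state(); T=np.eye(4); T[:3,:3]=R.from_euler('xyz',s['ee_rot']).as_matrix(); T[:3,3]=s['eef_pos']
        return c,T@np.array(c['tool_from_camera'])
    return c,np.array(c['cam_to_world'])
def K(c): return np.array([[c['fx'],0,c['cx']],[0,c['fy'],c['cy']],[0,0,1.]]),np.array([c['k1'],0,0,0,0.])
def px2w(c,T,uv,z):
    k,d=K(c); p=cv2.undistortPoints(np.array(uv,float).reshape(-1,1,2),k,d).reshape(-1,2)
    r=np.c_[p,np.ones(len(p))]@T[:3,:3].T; o=T[:3,3]
    return o+r*((np.broadcast_to(z,len(p))-o[2])/r[:,2])[:,None]
def w2px(c,T,P):
    k,d=K(c); Ti=np.linalg.inv(T)
    return cv2.projectPoints(np.array(P,float).reshape(-1,1,3),cv2.Rodrigues(Ti[:3,:3])[0],Ti[:3,3],k,d)[0].reshape(-1,2)
def snap(name,fn,crop=None,s=1):
    im=arm.grab_frame(name); cv2.imwrite('pics/raw_'+fn,im[:,:,::-1])
    if crop: x0,y0,x1,y1=crop; im=im[y0:y1,x0:x1]
    cv2.imwrite('pics/'+fn,cv2.resize(im,None,fx=s,fy=s,interpolation=cv2.INTER_CUBIC)[:,:,::-1])
E
python3 - <<'E'
from h import *
snap('top','top1.png',s=1.5);snap('scene','scene1.png',s=1.5)
for n in('top','scene'):
    c,T=cam(n);print(n,c['fx'],c['k1'],T.round(3).tolist())
print(arm.get_calibration('wrist'));print(arm.get_state())
E
```

```text
top 380.3388070061506 -0.04601578466344169 [[0.024, -0.974, 0.225, 0.284], [-1.0, -0.023, 0.008, 0.002], [-0.002, -0.225, -0.974, 1.218], [0.0, 0.0, 0.0, 1.0]]
scene 476.2238026507543 -0.06556555219098538 [[0.872, 0.28, -0.401, 1.096], [0.489, -0.521, 0.7, -0.979], [-0.013, -0.807, -0.591, 0.962], [0.0, 0.0, 0.0, 1.0]]
{'fx': 313.34063851018726, 'fy': 313.34063851018726, 'cx': 254.58688783747536, 'cy': 197.22367342995565, 'k1': -0.0570300632876336, 'tool_from_camera': array([[-1.07784512e-04, -9.61540060e-01, -2.74664708e-01,
         7.39009788e-02],
       [ 9.99999712e-01, -3.10041418e-04,  6.92964030e-04,
        -7.87436239e-04],
       [-7.51470110e-04, -2.74664554e-01,  9.61539816e-01,
        -1.56332824e-01],
       [ 0.00000000e+00,  0.00000000e+00,  0.00000000e+00,
         1.00000000e+00]])}
{'t': 0.1, 'q': array([-8.92903929e-01,  3.59290611e-01,  1.11725641e-02, -3.19817394e-04,
       -1.22412460e+00, -2.88084840e-01]), 'qd': array([-0.00040796, -0.00188017,  0.00103835, -0.00016783, -0.00013003,
        0.0005905 ]), 'joint_efforts': array([-1.55629525e-03, -5.84161663e+01,  2.93749702e+01,  7.01544374e+00,
        1.01259223e-02, -6.89319177e-05]), 'eef_pos': array([ 0.256309  , -0.62396977,  0.22573991]), 'ee_rot': array([ 3.14012050e+00, -1.22684698e-04, -2.75189389e+00]), 'force': array([ 0.11422833,  0.55210522, -0.32027994]), 'moment': array([-0.01939222, -0.03484087, -0.02681195]), 'gripper_force': 0.0, 'width': 0.0875631552960884}
```

View pics/top1.png

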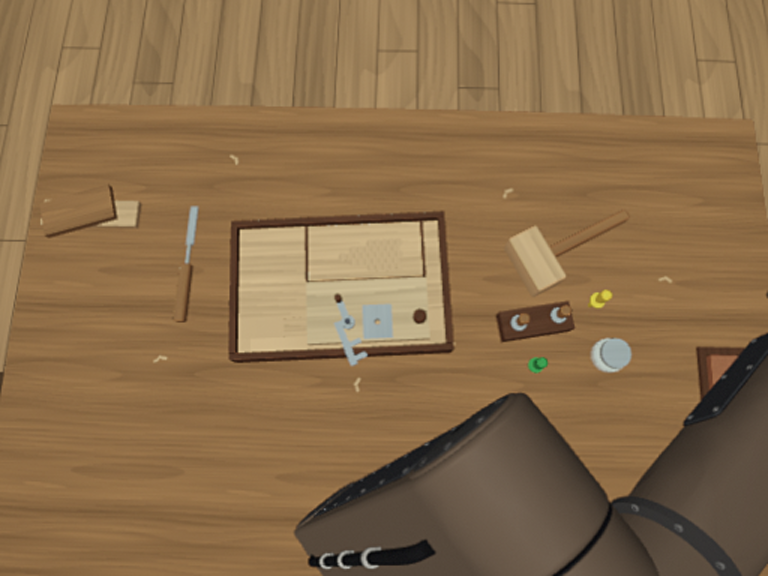

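View pics/scene1.png

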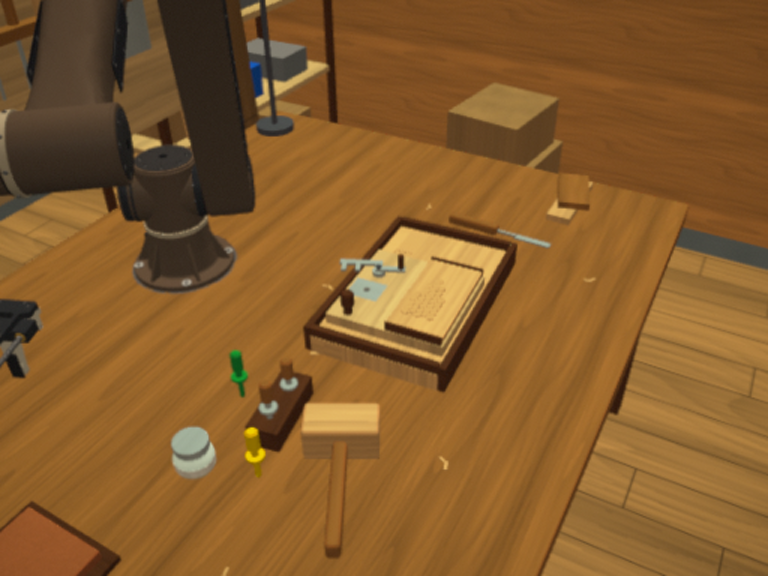

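The top view shows the bed (340,285), sled insert (377,321), knob (420,316), keeper pivot (347,322) with its peg (338,298), and the block (536,321). There are four pin candidates in that view: block pins at (521,320) and (563,313), a green one at (538,364) and a yellow one at (601,298). In the scene view the pin at (267,400) shows bare shank below its collar, so it looks like the long pin. It should be the one at (563,313) in the top view. I'll check that in an enlarged crop.

```bash
python3 - <<'E'
import cv2,numpy as np
a=cv2.imread('pics/raw_scene1.png')[220:320,130:230]; b=cv2.imread('pics/raw_top1.png')
f=lambda i,w,h:cv2.resize(i,(w,h),interpolation=cv2.INTER_CUBIC)
t=np.hstack([f(a,300,300),f(b[180:255,320:445],500,300)])
u=f(b[187:249,208:308],480,298)
o=np.zeros((598,800,3),np.uint8);o[:300]=t;o[300:,:480]=u
cv2.imwrite('pics/crop1.png',o)
E
```

```text
(no output)
```

View pics/crop1.png

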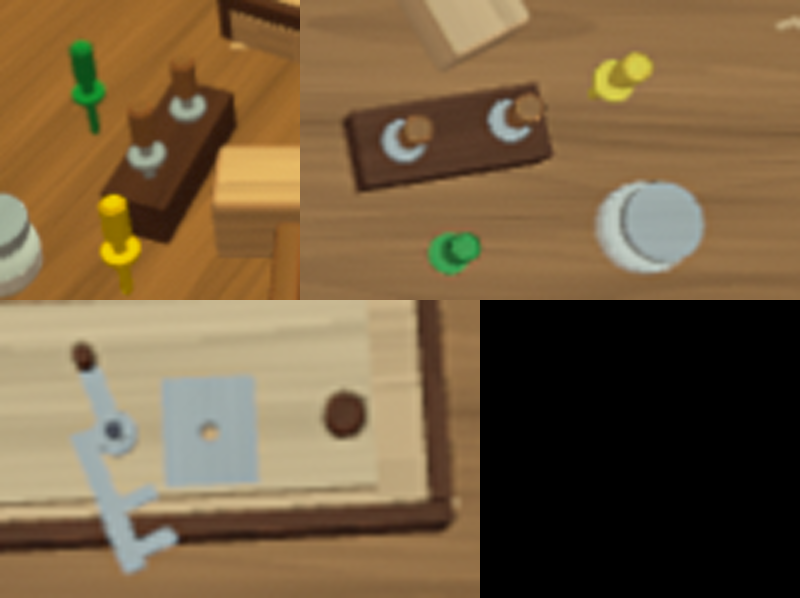

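The crop confirms it. The pin at crop-left (147,150) and crop-right (528,107) shows bare shank below its collar and stands taller, so it is the long pin. The other one, at (405,135), has its collar down on the block. The hole is at (209,431), pivot (114,431), peg (83,352) and knob (345,413).

```bash
python3 - <<'E'
from h import *
c,T=cam('top')
uv=[(377,206.75),(372.25,210.25),(251.5,214.3),(231.75,214.3),(225.2,197.6),(279.9,210)]
z=[.125,.066,.066,.087,.116,.118]
for n,p in zip('handle collar hole pivot peg knob'.split(),px2w(c,T,uv,z)):print(n,p.round(4))
c,T=cam('scene')
for u,z in[((267/1.5,388/1.5),.125),((268.5/1.5,408/1.5),.066)]:print(px2w(c,T,[u],z).round(4))
bl=[(345+0,118),(537,85),(551,155),(361,189)]
c,T=cam('top');print(px2w(c,T,[(320+(u-300)/4,180+v/4) for u,v in bl],.045).round(4))
E
```

```text
handle [ 0.4992 -0.3302  0.125 ]
collar [ 0.4995 -0.333   0.066 ]
hole [0.4783 0.0391 0.066 ]
pivot [0.4733 0.0979 0.087 ]
peg [0.5181 0.117  0.116 ]
knob [ 0.4842 -0.0456  0.118 ]
[[ 0.5114 -0.342   0.125 ]]
[[ 0.5013 -0.3349  0.066 ]]
[[ 0.5029 -0.2099  0.045 ]
 [ 0.5328 -0.3625  0.045 ]
 [ 0.4772 -0.3711  0.045 ]
 [ 0.4472 -0.2214  0.045 ]]
```

```bash
python3 -m crank '[{"dx":0.04,"dy":0.05,"twist":7,"grip":0.3},{"dx":0.07,"dy":0.08,"twist":14,"grip":0.3},{"dx":0.095,"dy":0.11,"twist":21,"grip":0.3},{"dx":0.12,"dy":0.14,"twist":28,"grip":0.3},{"dx":0.14,"dy":0.165,"twist":35,"grip":0.3}]' 20
python3 -m crank '[{"dx":0.02,"dy":0.025,"twist":7,"grip":0.3},{"dx":0.04,"dy":0.05,"twist":14,"grip":0.3},{"dx":0.06,"dy":0.075,"twist":21,"grip":0.3},{"dx":0.08,"dy":0.1,"twist":28,"grip":0.3},{"dx":0.103,"dy":0.127,"twist":35,"grip":0.3}]'
python3 -m crank '[{"dx":0,"dy":0,"twist":2,"grip":0.3},{"twist":2,"grip":0.3},{"twist":2,"grip":0.3},{"twist":2,"grip":0.3},{"twist":2,"grip":0.3}]'
python3 - <<'E'
from h import *
c,T=cam('wrist'); s=arm.get_state(); print(s['eef_pos'],s['ee_rot'],w2px(c,T,[[.4995,-.332,.125],[.4995,-.332,.066],[.4995,-.332,.045]]).round())
snap('wrist','w1.png',s=1.5)
E
```

```text
[ 0.256309   -0.62396977  0.22573991] [ 3.14012050e+00 -1.22684698e-04 -2.75189389e+00] [[400. 462.]
 [383. 419.]
 [378. 405.]]invalid input at $[0]: expected keys dx, dy, dz, twist, grip
invalid input at $[0]: expected keys dx, dy, dz, twist, grip
invalid input at $[0]: expected keys dx, dy, dz, twist, grip
```

View pics/w1.png

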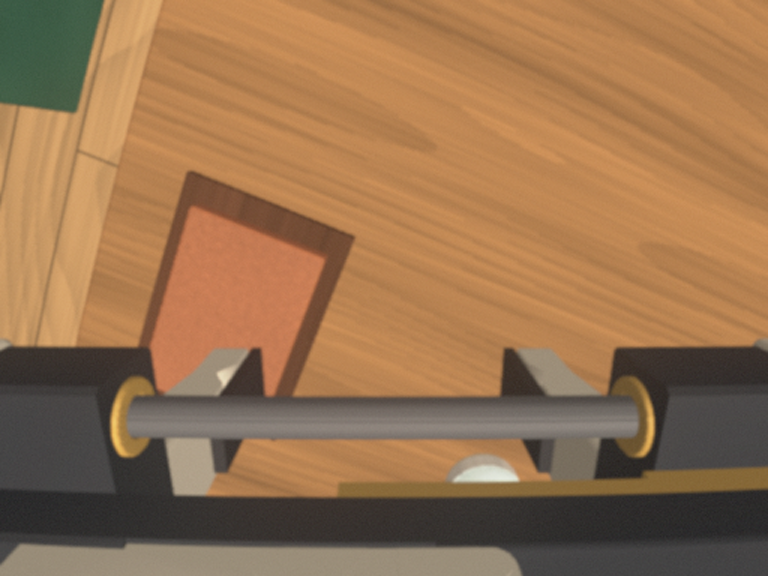

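The frame shows that the wrist camera looks out on the tool's +x side. All five keys are required in every row, so I'll resend the moves, stopping short of the pin in +y to measure it.

```bash
python3 -m crank '[{"dx":0.02,"dy":0.03,"dz":0,"twist":7,"grip":0.3},{"dx":0.04,"dy":0.06,"dz":0,"twist":14,"grip":0.3},{"dx":0.06,"dy":0.095,"dz":0,"twist":21,"grip":0.3},{"dx":0.08,"dy":0.13,"dz":0,"twist":28,"grip":0.3},{"dx":0.1,"dy":0.165,"dz":0,"twist":35,"grip":0.3}]' 20
python3 -m crank '[{"dx":0.025,"dy":0.03,"dz":0,"twist":7,"grip":0.3},{"dx":0.055,"dy":0.06,"dz":0,"twist":14,"grip":0.3},{"dx":0.085,"dy":0.095,"dz":0,"twist":21,"grip":0.3},{"dx":0.115,"dy":0.13,"dz":0,"twist":28,"grip":0.3},{"dx":0.143,"dy":0.165,"dz":0,"twist":35,"grip":0.3}]'
python3 -m crank '[{"dx":0,"dy":0.02,"dz":0,"twist":2,"grip":0.3},{"dx":0,"dy":0.04,"dz":0,"twist":2,"grip":0.3},{"dx":0,"dy":0.052,"dz":0,"twist":2,"grip":0.3},{"dx":0,"dy":0.052,"dz":0,"twist":2,"grip":0.3},{"dx":0,"dy":0.052,"dz":0,"twist":2,"grip":0.3}]'
python3 - <<'E'
from h import *
c,T=cam('wrist'); s=arm.get_state(); print(s['eef_pos'],s['ee_rot'],s['width'],w2px(c,T,[[.4995,-.332,.125],[.4995,-.332,.066],[.4995,-.332,.045]]).round())
snap('wrist','w2.png',s=1.5)
E
```

```text
t: 0.57
eef_pos: [0.3568, -0.4577, 0.2262]
ee_rot: [3.141, 0.0, -2.136]
force: [1.8, 0.6, 0.5]
width: 0.0603
gripper_force: 0.0
t: 0.98
eef_pos: [0.4924, -0.3025, 0.2266]
ee_rot: [-3.141, 0.0, -1.524]
force: [0.5, -0.2, 0.1]
width: 0.0571
gripper_force: 0.0
t: 1.4
eef_pos: [0.4914, -0.252, 0.2268]
ee_rot: [-3.141, -0.0, -1.494]
force: [0.4, -0.6, -0.2]
width: 0.0565
gripper_force: 0.0
[ 0.49142501 -0.25203264  0.22675781] [-3.14137016e+00 -1.60941825e-04 -1.49417758e+00] 0.05654299681847766 [[253. 101.]
 [253. 102.]
 [253. 102.]]
```

View pics/w2.png

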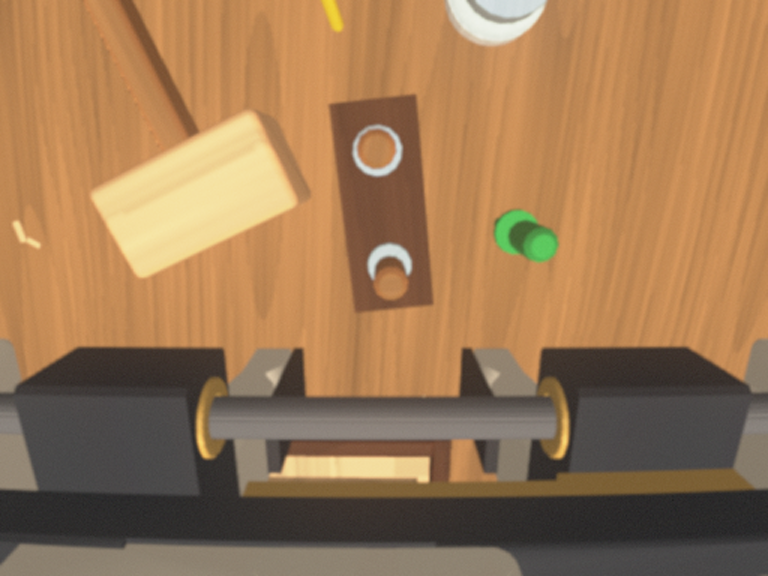

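The long pin's handle is at (377,150) in this view and the short pin at (390,270). The prediction from the top camera is within about 1 mm, so the pin is at about (0.501, -0.333). I'll grasp it there.

```bash
python3 -m crank '[{"dx":0.005,"dy":-0.03,"dz":0,"twist":0,"grip":0.2},{"dx":0.009,"dy":-0.06,"dz":0,"twist":0,"grip":0.2},{"dx":0.009,"dy":-0.081,"dz":0,"twist":0,"grip":0.2},{"dx":0.009,"dy":-0.081,"dz":-0.03,"twist":0,"grip":0.2},{"dx":0.009,"dy":-0.081,"dz":-0.06,"twist":0,"grip":0.2}]' 20
python3 -m crank '[{"dx":0,"dy":0,"dz":-0.03,"twist":0,"grip":0.2},{"dx":0,"dy":0,"dz":-0.06,"twist":0,"grip":0.2},{"dx":0,"dy":0,"dz":-0.078,"twist":0,"grip":0.2},{"dx":0,"dy":0,"dz":-0.078,"twist":0,"grip":0.2},{"dx":0,"dy":0,"dz":-0.078,"twist":0,"grip":-1}]'
python3 -m crank '[{"dx":0,"dy":0,"dz":0,"twist":0,"grip":-1},{"dx":0,"dy":0,"dz":0,"twist":0,"grip":-1},{"dx":0,"dy":0,"dz":0,"twist":0,"grip":-1},{"dx":0,"dy":0,"dz":0,"twist":0,"grip":-1},{"dx":0,"dy":0,"dz":0,"twist":0,"grip":-1}]'
```

```text
t: 1.87
eef_pos: [0.5009, -0.3363, 0.167]
ee_rot: [-3.138, -0.002, -1.499]
force: [-0.0, 0.2, -1.9]
width: 0.0527
gripper_force: 0.0
t: 2.28
eef_pos: [0.4996, -0.3343, 0.0879]
ee_rot: [3.139, 0.0, -1.496]
force: [0.8, -0.7, 0.5]
width: 0.0498
gripper_force: 0.0
t: 2.7
eef_pos: [0.501, -0.3334, 0.0896]
ee_rot: [-3.14, -0.001, -1.495]
force: [-0.2, -0.6, 2.9]
width: 0.0211
gripper_force: 20.0
```

```bash
python3 -m crank '[{"dx":0,"dy":0,"dz":0.02,"twist":0,"grip":-1},{"dx":0,"dy":0,"dz":0.05,"twist":0,"grip":-1},{"dx":0,"dy":0,"dz":0.085,"twist":0,"grip":-1},{"dx":0,"dy":0,"dz":0.12,"twist":0,"grip":-1},{"dx":0,"dy":0,"dz":0.15,"twist":0,"grip":-1}]'
python3 -m crank '[{"dx":0,"dy":0.03,"dz":0,"twist":0,"grip":-1},{"dx":0,"dy":0.065,"dz":0,"twist":0,"grip":-1},{"dx":0,"dy":0.1,"dz":0,"twist":0,"grip":-1},{"dx":0,"dy":0.14,"dz":0,"twist":0,"grip":-1},{"dx":0,"dy":0.18,"dz":0,"twist":0,"grip":-1}]'
python3 -m crank '[{"dx":0,"dy":0.04,"dz":0,"twist":0,"grip":-1},{"dx":-0.005,"dy":0.08,"dz":0,"twist":0,"grip":-1},{"dx":-0.01,"dy":0.12,"dz":0,"twist":0,"grip":-1},{"dx":-0.015,"dy":0.16,"dz":0,"twist":0,"grip":-1},{"dx":-0.023,"dy":0.2,"dz":0,"twist":0,"grip":-1}]'
python3 -m crank '[{"dx":0,"dy":0.03,"dz":0,"twist":0,"grip":-1},{"dx":0,"dy":0.06,"dz":0,"twist":0,"grip":-1},{"dx":0,"dy":0.075,"dz":0,"twist":0,"grip":-1},{"dx":0,"dy":0.075,"dz":0,"twist":0,"grip":-1},{"dx":0,"dy":0.075,"dz":0,"twist":0,"grip":-1}]'
python3 - <<'E'
from h import *
c,T=cam('wrist'); s=arm.get_state(); print(s['eef_pos'],s['ee_rot'],s['width'])
p=s['eef_pos']; print(w2px(c,T,[[.4783,.0391,.066],[.4842,-.0456,.118],p+[0,0,.019-.095],p+[0,0,.019-.039]]).round())
snap('wrist','w3.png',s=1.5)
E
```

```text
t: 3.12
eef_pos: [0.5005, -0.3333, 0.2413]
ee_rot: [-3.14, -0.001, -1.495]
force: [1.1, 0.5, -1.3]
width: 0.0212
gripper_force: 20.0
t: 3.53
eef_pos: [0.4999, -0.1518, 0.2388]
ee_rot: [-3.141, 0.0, -1.496]
force: [1.4, 0.5, -0.7]
width: 0.0213
gripper_force: 20.0
t: 3.95
eef_pos: [0.4769, 0.0486, 0.239]
ee_rot: [-3.141, 0.0, -1.495]
force: [1.5, 1.3, -1.7]
width: 0.0214
gripper_force: 20.0
t: 4.37
eef_pos: [0.4771, 0.1225, 0.2386]
ee_rot: [3.141, 0.0, -1.493]
force: [0.2, -0.5, -0.5]
width: 0.0213
gripper_force: 20.0
[0.4770957  0.12254259 0.23861092] [ 3.14147718e+00  1.01525447e-04 -1.49306088e+00] 0.021343632555906003
[[260.  99.]
 [263. -13.]
 [255. 207.]
 [255. 236.]]
```

View pics/w3.png

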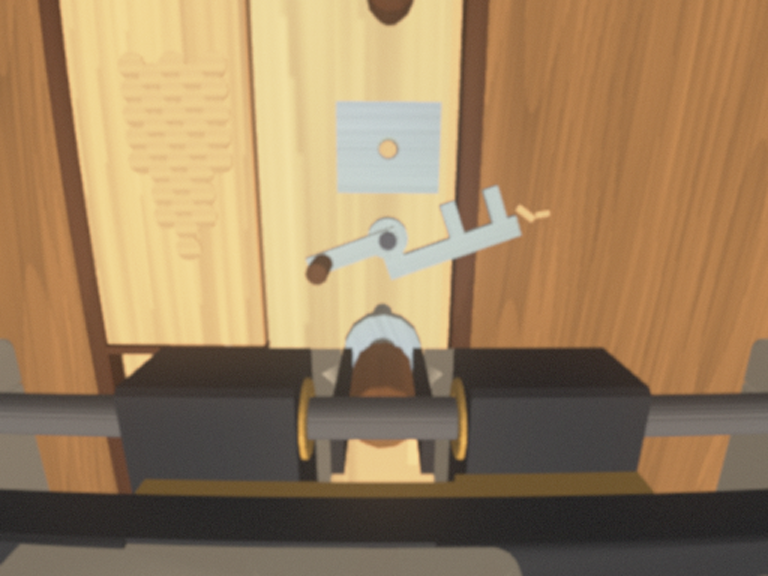

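The hole is at (388,148), pivot (388,241), peg top (319,267), and the held pin's tip at (382,308).

```bash
python3 - <<'E'
from h import *
c,T=cam('wrist');a=np.array([(388,148.5),(388,241),(318,266),(336,102),(441,102),(440.5,192.5),(336.5,191.5)])/1.5
P=px2w(c,T,a,[.066,.087,.116,.066,.066,.066,.066]);print(P.round(4),P[3:].mean(0).round(4))
h=P[0];v=P[1]-h;print('bed yaw',-np.degrees(np.arctan2(v[0],v[1])), np.linalg.norm(v[:2]))
w=P[2]-P[1];print('peg',np.linalg.norm(w[:2]),np.degrees(np.arctan2(w[0],w[1])))
s=arm.get_state();print('tip px->',px2w(c,T,[(254.9,206.5)],s['eef_pos'][2]-.076),s['eef_pos'])
E
```

```text
[[0.4796 0.0383 0.066 ]
 [0.4752 0.0974 0.087 ]
 [0.5171 0.1111 0.116 ]
 [0.516  0.0114 0.066 ]
 [0.4472 0.0061 0.066 ]
 [0.4413 0.0645 0.066 ]
 [0.5126 0.0693 0.066 ]] [0.4793 0.0378 0.066 ]
bed yaw 4.2931302715344914 0.05924589775914106
peg 0.044109901186479956 71.87704088098248
tip px-> [[0.47726973 0.12105243 0.16257921]] [0.47707722 0.12177511 0.23857921]
```

```bash
python3 -m crank '[{"dx":0.001,"dy":-0.03,"dz":0,"twist":0,"grip":-1},{"dx":0.002,"dy":-0.06,"dz":0,"twist":0,"grip":-1},{"dx":0.0025,"dy":-0.0835,"dz":-0.02,"twist":0,"grip":-1},{"dx":0.0025,"dy":-0.0835,"dz":-0.05,"twist":0,"grip":-1},{"dx":0.0025,"dy":-0.0835,"dz":-0.085,"twist":0,"grip":-1}]'
python3 -m crank '[{"dx":0,"dy":0,"dz":0,"twist":0,"grip":-1},{"dx":0,"dy":0,"dz":-0.004,"twist":0,"grip":-1},{"dx":0,"dy":0,"dz":-0.008,"twist":0,"grip":-1},{"dx":0,"dy":0,"dz":-0.012,"twist":0,"grip":-1},{"dx":0,"dy":0,"dz":-0.014,"twist":0,"grip":-1}]'
```

```text
t: 4.83
eef_pos: [0.4808, 0.0363, 0.1545]
ee_rot: [-3.137, 0.001, -1.498]
force: [-0.1, 0.6, -1.4]
width: 0.0214
gripper_force: 20.0
t: 5.25
eef_pos: [0.4807, 0.0386, 0.1405]
ee_rot: [-3.14, 0.001, -1.495]
force: [-0.1, -0.4, -1.0]
width: 0.0214
gripper_force: 20.0
```

```bash
python3 -m crank '[{"dx":-0.001,"dy":0,"dz":-0.001,"twist":0,"grip":-1},{"dx":-0.001,"dy":0,"dz":-0.003,"twist":0,"grip":-1},{"dx":-0.001,"dy":0,"dz":-0.005,"twist":0,"grip":-1},{"dx":-0.001,"dy":0,"dz":-0.007,"twist":0,"grip":-1},{"dx":-0.001,"dy":0,"dz":-0.007,"twist":0,"grip":-1}]'
```

```text
t: 5.67
eef_pos: [0.4788, 0.0383, 0.1323]
ee_rot: [3.141, -0.0, -1.495]
force: [-0.0, 0.5, -0.9]
width: 0.0213
gripper_force: 20.0
```

No upward force with the tip about 10 mm below the plate's top, so it's in the hole. I'll keep going down to the bed.

```bash
python3 -m crank '[{"dx":0,"dy":0,"dz":-0.004,"twist":0,"grip":-1},{"dx":0,"dy":0,"dz":-0.008,"twist":0,"grip":-1},{"dx":0,"dy":0,"dz":-0.011,"twist":0,"grip":-1},{"dx":0,"dy":0,"dz":-0.013,"twist":0,"grip":-1},{"dx":0,"dy":0,"dz":-0.013,"twist":0,"grip":-1}]'
python3 -m crank '[{"dx":0,"dy":0,"dz":-0.001,"twist":0,"grip":-1},{"dx":0,"dy":0,"dz":-0.002,"twist":0,"grip":-1},{"dx":0,"dy":0,"dz":-0.003,"twist":0,"grip":-1},{"dx":0,"dy":0,"dz":-0.003,"twist":0,"grip":-1},{"dx":0,"dy":0,"dz":-0.003,"twist":0,"grip":-1}]'
```

```text
t: 6.08
eef_pos: [0.4787, 0.0381, 0.119]
ee_rot: [3.141, -0.0, -1.495]
force: [0.4, 0.0, -0.2]
width: 0.0215
gripper_force: 20.0
t: 6.5
eef_pos: [0.4789, 0.0382, 0.1166]
ee_rot: [3.142, -0.0, -1.495]
force: [0.6, -0.0, -0.6]
width: 0.0214
gripper_force: 20.0
```

```bash
python3 -m crank '[{"dx":0,"dy":0,"dz":0,"twist":0,"grip":0.2},{"dx":0,"dy":0,"dz":0,"twist":0,"grip":0.2},{"dx":0,"dy":0,"dz":0,"twist":0,"grip":0.2},{"dx":0,"dy":0,"dz":0,"twist":0,"grip":0.2},{"dx":0,"dy":0,"dz":0.015,"twist":0,"grip":0.2}]'
python3 -m crank '[{"dx":0,"dy":0,"dz":0.025,"twist":0,"grip":0.2},{"dx":0,"dy":0,"dz":0.05,"twist":0,"grip":0.2},{"dx":0.0,"dy":0,"dz":0.07,"twist":0,"grip":0.2},{"dx":0.003,"dy":-0.03,"dz":0.07,"twist":0,"grip":0.2},{"dx":0.0065,"dy":-0.06,"dz":0.07,"twist":0,"grip":0.2}]'
python3 - <<'E'
from h import *
snap('scene','s2.png',crop=(170,110,370,260),s=3)
c,T=cam('scene');print((w2px(c,T,[[.4795,.0382,.151],[.4795,.0382,.128]])-[170,110])*3)
E
```

```text
t: 6.92
eef_pos: [0.4773, 0.0377, 0.1296]
ee_rot: [3.137, -0.001, -1.496]
force: [0.6, -1.3, -1.1]
width: 0.0484
gripper_force: 0.0
t: 7.33
eef_pos: [0.4865, -0.0212, 0.2034]
ee_rot: [-3.138, 0.001, -1.492]
force: [0.6, -0.3, -1.0]
width: 0.0526
gripper_force: 0.0
[[221.56909483 180.39694069]
 [222.13692143 199.09419348]]
```

View pics/s2.png

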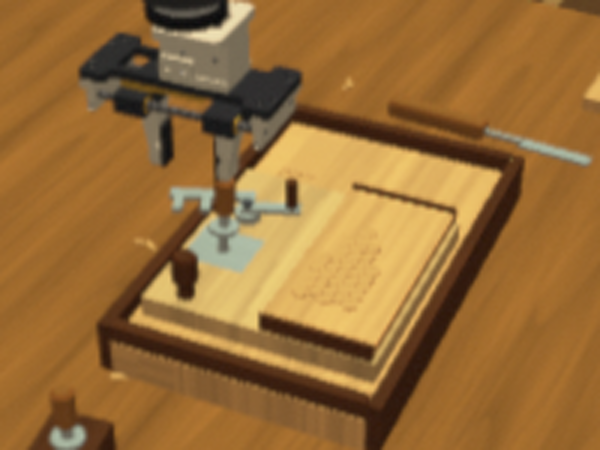

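The long pin stands upright in the sled's hole, with its handle top at (224,182) and its collar clear of the plate at (223,228). Next I'll grip the knob.

```bash
python3 -m crank '[{"dx":0,"dy":-0.0247,"dz":0,"twist":0,"grip":0.2},{"dx":0,"dy":-0.0247,"dz":-0.025,"twist":0,"grip":0.2},{"dx":0,"dy":-0.0247,"dz":-0.06,"twist":0,"grip":0.2},{"dx":0,"dy":-0.0247,"dz":-0.095,"twist":0,"grip":0.2},{"dx":0,"dy":-0.0247,"dz":-0.115,"twist":0,"grip":0.2}]'
python3 -m crank '[{"dx":0,"dy":0,"dz":0,"twist":0,"grip":-1},{"dx":0,"dy":0,"dz":0,"twist":0,"grip":-1},{"dx":0,"dy":0,"dz":0,"twist":0,"grip":-1},{"dx":0,"dy":0,"dz":0,"twist":0,"grip":-1},{"dx":0,"dy":0,"dz":0,"twist":0,"grip":-1}]' 15
```

```text
t: 7.8
eef_pos: [0.4836, -0.047, 0.0837]
ee_rot: [3.139, 0.0, -1.497]
force: [-0.5, -0.5, -0.9]
width: 0.0527
gripper_force: 0.0
t: 8.22
eef_pos: [0.4859, -0.0463, 0.0881]
ee_rot: [-3.14, 0.0, -1.495]
force: [-2.6, 1.2, 5.3]
width: 0.0273
gripper_force: 15.0
```

```bash
cat > ok.py <<'E'
from station import arm
import sys
s=arm.get_state();f=s['force'];print(f.round(1),s['eef_pos'].round(4));sys.exit(int(abs(f[1])>9))
E
python3 -m crank '[{"dx":-0.0003,"dy":0.004,"dz":0,"twist":0,"grip":-1},{"dx":-0.0006,"dy":0.008,"dz":0,"twist":0,"grip":-1},{"dx":-0.001,"dy":0.013,"dz":0,"twist":0,"grip":-1},{"dx":-0.0014,"dy":0.018,"dz":0,"twist":0,"grip":-1},{"dx":-0.0017,"dy":0.023,"dz":0,"twist":0,"grip":-1}]'
python3 ok.py && python3 -m crank '[{"dx":-0.0001,"dy":0.001,"dz":0,"twist":0,"grip":-1},{"dx":-0.0001,"dy":0.002,"dz":0,"twist":0,"grip":-1},{"dx":-0.0002,"dy":0.003,"dz":0,"twist":0,"grip":-1},{"dx":-0.0003,"dy":0.004,"dz":0,"twist":0,"grip":-1},{"dx":-0.0004,"dy":0.005,"dz":0,"twist":0,"grip":-1}]' >/dev/null; python3 ok.py
python3 - <<'E'
from h import *
# sled travel from the bed's rails in raw top image: bed outline corners (view px) -> bed centre
c,T=cam('top');P=px2w(c,T,np.array([(231,222),(444,213),(453,345),(231,354)])/1.5,.060);print(P.round(3),P.mean(0))
E
```

```text
t: 8.63
eef_pos: [0.4843, -0.0236, 0.0881]
ee_rot: [-3.14, -0.001, -1.495]
force: [-1.6, -4.5, 6.5]
width: 0.0272
gripper_force: 15.0
[-1.6 -4.5  6.5] [ 0.4843 -0.0236  0.0881]
[-2.3 -2.7  6.1] [ 0.4839 -0.0186  0.0881]
[[ 0.688  0.36   0.06 ]
 [ 0.719 -0.097  0.06 ]
 [ 0.434 -0.117  0.06 ]
 [ 0.405  0.336  0.06 ]] [0.56146708 0.1205554  0.06      ]
```

```bash
python3 -m crank '[{"dx":-0.0001,"dy":0.001,"dz":0,"twist":0,"grip":-1},{"dx":-0.0001,"dy":0.002,"dz":0,"twist":0,"grip":-1},{"dx":-0.0002,"dy":0.003,"dz":0,"twist":0,"grip":-1},{"dx":-0.0003,"dy":0.004,"dz":0,"twist":0,"grip":-1},{"dx":-0.0004,"dy":0.005,"dz":0,"twist":0,"grip":-1}]' >/dev/null; python3 ok.py && python3 -m crank '[{"dx":-0.0001,"dy":0.001,"dz":0,"twist":0,"grip":-1},{"dx":-0.0001,"dy":0.002,"dz":0,"twist":0,"grip":-1},{"dx":-0.0002,"dy":0.003,"dz":0,"twist":0,"grip":-1},{"dx":-0.0003,"dy":0.004,"dz":0,"twist":0,"grip":-1},{"dx":-0.0004,"dy":0.005,"dz":0,"twist":0,"grip":-1}]' >/dev/null; python3 ok.py && python3 -m crank '[{"dx":-0.0001,"dy":0.001,"dz":0,"twist":0,"grip":-1},{"dx":-0.0001,"dy":0.002,"dz":0,"twist":0,"grip":-1},{"dx":-0.0002,"dy":0.003,"dz":0,"twist":0,"grip":-1},{"dx":-0.0003,"dy":0.004,"dz":0,"twist":0,"grip":-1},{"dx":-0.0004,"dy":0.005,"dz":0,"twist":0,"grip":-1}]' >/dev/null; python3 ok.py
```

```text
[-1.7 -3.8  6.6] [ 0.4836 -0.0136  0.0881]
[-0.9 -4.1  7.3] [ 0.4832 -0.0086  0.0881]
[-0.9 -4.2  5.9] [ 0.4828 -0.0036  0.0881]
```

```bash
python3 ok.py && python3 -m crank '[{"dx":-0.0001,"dy":0.001,"dz":0,"twist":0,"grip":-1},{"dx":-0.0001,"dy":0.002,"dz":0,"twist":0,"grip":-1},{"dx":-0.0002,"dy":0.003,"dz":0,"twist":0,"grip":-1},{"dx":-0.0003,"dy":0.004,"dz":0,"twist":0,"grip":-1},{"dx":-0.0004,"dy":0.005,"dz":0,"twist":0,"grip":-1}]' >/dev/null; python3 ok.py && python3 -m crank '[{"dx":-0.0001,"dy":0.001,"dz":0,"twist":0,"grip":-1},{"dx":-0.0001,"dy":0.002,"dz":0,"twist":0,"grip":-1},{"dx":-0.0002,"dy":0.003,"dz":0,"twist":0,"grip":-1},{"dx":-0.0003,"dy":0.004,"dz":0,"twist":0,"grip":-1},{"dx":-0.0004,"dy":0.005,"dz":0,"twist":0,"grip":-1}]' >/dev/null; python3 ok.py && python3 -m crank '[{"dx":-0.0001,"dy":0.001,"dz":0,"twist":0,"grip":-1},{"dx":-0.0001,"dy":0.002,"dz":0,"twist":0,"grip":-1},{"dx":-0.0002,"dy":0.003,"dz":0,"twist":0,"grip":-1},{"dx":-0.0003,"dy":0.004,"dz":0,"twist":0,"grip":-1},{"dx":-0.0004,"dy":0.005,"dz":0,"twist":0,"grip":-1}]' >/dev/null; python3 ok.py
```

```text
[-0.9 -4.2  5.9] [ 0.4828 -0.0036  0.0881]
[-0.2 -3.5  6.3] [0.4825 0.0014 0.0881]
[-1.1 -3.1  5.7] [0.4821 0.0065 0.0881]
[-0.1 -3.5  4.9] [0.4817 0.0115 0.0881]
```

```bash
python3 ok.py && python3 -m crank '[{"dx":-0.0001,"dy":0.001,"dz":0,"twist":0,"grip":-1},{"dx":-0.0001,"dy":0.002,"dz":0,"twist":0,"grip":-1},{"dx":-0.0002,"dy":0.003,"dz":0,"twist":0,"grip":-1},{"dx":-0.0003,"dy":0.004,"dz":0,"twist":0,"grip":-1},{"dx":-0.0004,"dy":0.005,"dz":0,"twist":0,"grip":-1}]' >/dev/null; python3 ok.py && python3 -m crank '[{"dx":-0.0001,"dy":0.001,"dz":0,"twist":0,"grip":-1},{"dx":-0.0001,"dy":0.002,"dz":0,"twist":0,"grip":-1},{"dx":-0.0002,"dy":0.003,"dz":0,"twist":0,"grip":-1},{"dx":-0.0003,"dy":0.004,"dz":0,"twist":0,"grip":-1},{"dx":-0.0004,"dy":0.005,"dz":0,"twist":0,"grip":-1}]' >/dev/null; python3 ok.py && python3 -m crank '[{"dx":-0.0001,"dy":0.001,"dz":0,"twist":0,"grip":-1},{"dx":-0.0001,"dy":0.002,"dz":0,"twist":0,"grip":-1},{"dx":-0.0002,"dy":0.003,"dz":0,"twist":0,"grip":-1},{"dx":-0.0003,"dy":0.004,"dz":0,"twist":0,"grip":-1},{"dx":-0.0004,"dy":0.005,"dz":0,"twist":0,"grip":-1}]' >/dev/null; python3 ok.py
```

```text
[-0.1 -3.5  4.9] [0.4817 0.0115 0.0881]
[-0.6 -3.5  5.8] [0.4814 0.0165 0.0881]
[ 0.2 -3.4  4.9] [0.481  0.0216 0.0881]
[ 0.7 -2.3  6. ] [0.4806 0.0267 0.0881]
```

```bash
python3 ok.py && python3 -m crank '[{"dx":-0.0001,"dy":0.001,"dz":0,"twist":0,"grip":-1},{"dx":-0.0001,"dy":0.002,"dz":0,"twist":0,"grip":-1},{"dx":-0.0002,"dy":0.003,"dz":0,"twist":0,"grip":-1},{"dx":-0.0003,"dy":0.004,"dz":0,"twist":0,"grip":-1},{"dx":-0.0004,"dy":0.005,"dz":0,"twist":0,"grip":-1}]' >/dev/null; python3 ok.py && python3 -m crank '[{"dx":-0.0001,"dy":0.001,"dz":0,"twist":0,"grip":-1},{"dx":-0.0001,"dy":0.002,"dz":0,"twist":0,"grip":-1},{"dx":-0.0002,"dy":0.003,"dz":0,"twist":0,"grip":-1},{"dx":-0.0003,"dy":0.004,"dz":0,"twist":0,"grip":-1},{"dx":-0.0004,"dy":0.005,"dz":0,"twist":0,"grip":-1}]' >/dev/null; python3 ok.py && python3 -m crank '[{"dx":-0.0001,"dy":0.001,"dz":0,"twist":0,"grip":-1},{"dx":-0.0001,"dy":0.002,"dz":0,"twist":0,"grip":-1},{"dx":-0.0002,"dy":0.003,"dz":0,"twist":0,"grip":-1},{"dx":-0.0003,"dy":0.004,"dz":0,"twist":0,"grip":-1},{"dx":-0.0004,"dy":0.005,"dz":0,"twist":0,"grip":-1}]' >/dev/null; python3 ok.py
```

```text
[ 0.7 -2.3  6. ] [0.4806 0.0267 0.0881]
[ 0.7 -3.2  4.8] [0.4803 0.0317 0.0882]
[  9.5 -23.4   0.3] [0.4801 0.0339 0.0881]
[  9.5 -23.4   0.3] [0.4801 0.0339 0.0881]
```

The sled has stopped hard at y ≈ 0.034 with -23 N, so the pin has caught. I'll ease off and look.

```bash
python3 -m crank '[{"dx":0.0001,"dy":-0.001,"dz":0,"twist":0,"grip":-1},{"dx":0.0001,"dy":-0.002,"dz":0,"twist":0,"grip":-1},{"dx":0.0002,"dy":-0.003,"dz":0,"twist":0,"grip":-1},{"dx":0.0002,"dy":-0.003,"dz":0,"twist":0,"grip":-1},{"dx":0.0002,"dy":-0.003,"dz":0,"twist":0,"grip":-1}]'
python3 - <<'E'
from h import *
snap('scene','s3.png',crop=(190,90,350,210),s=4)
c,T=cam('scene');h=np.array([.474,.1185,0]);print((w2px(c,T,h+[[0,0,.151],[0,0,.128]])-[190,90])*4)
E
```

```text
t: 14.05
eef_pos: [0.4802, 0.0331, 0.0881]
ee_rot: [-3.139, -0.0, -1.495]
force: [1.8, -6.3, 5.7]
width: 0.0271
gripper_force: 15.0
[[260.78895349 267.87474113]
 [261.11086645 292.30411   ]]
```

View pics/s3.png

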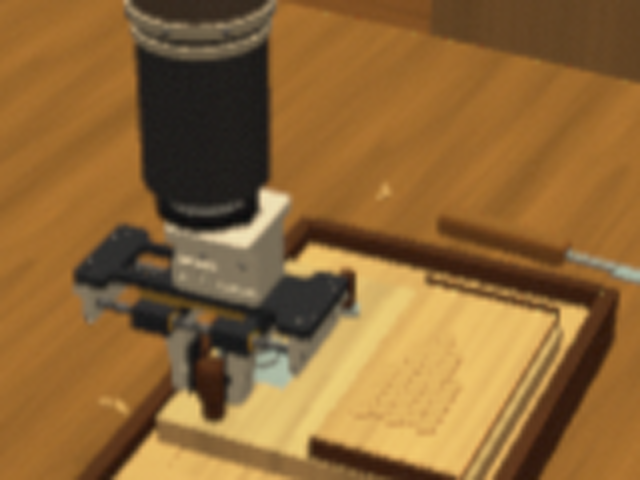

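The gripper hides the pin here; only the peg shows, at (350,285). Instead of another picture, I'll release the knob, go above the pin with closed fingers and feel its height.

```bash
python3 -m crank '[{"dx":0,"dy":-0.0005,"dz":0,"twist":0,"grip":-1},{"dx":0,"dy":-0.0005,"dz":0,"twist":0,"grip":-1},{"dx":0,"dy":-0.0005,"dz":0,"twist":0,"grip":0.1},{"dx":0,"dy":-0.0005,"dz":0,"twist":0,"grip":0.1},{"dx":0,"dy":-0.0005,"dz":0,"twist":0,"grip":0.1}]'
python3 -m crank '[{"dx":0,"dy":0,"dz":0.03,"twist":0,"grip":0.1},{"dx":0,"dy":0,"dz":0.065,"twist":0,"grip":0.1},{"dx":0,"dy":0,"dz":0.1,"twist":0,"grip":0},{"dx":-0.003,"dy":0.03,"dz":0.1,"twist":0,"grip":-1},{"dx":-0.0065,"dy":0.07,"dz":0.1,"twist":0,"grip":-1}]'
python3 -m crank '[{"dx":0,"dy":0.015,"dz":0,"twist":0,"grip":-1},{"dx":0,"dy":0.015,"dz":0,"twist":0,"grip":-1},{"dx":0,"dy":0.015,"dz":-0.01,"twist":0,"grip":-1},{"dx":0,"dy":0.015,"dz":-0.02,"twist":0,"grip":-1},{"dx":0,"dy":0.015,"dz":-0.026,"twist":0,"grip":-1}]'
```

```text
t: 14.52
eef_pos: [0.4793, 0.0334, 0.0869]
ee_rot: [-3.141, 0.001, -1.495]
force: [0.6, -0.2, -0.1]
width: 0.0422
gripper_force: 0.0
t: 14.93
eef_pos: [0.4737, 0.1031, 0.1892]
ee_rot: [-3.137, 0.003, -1.499]
force: [0.6, 0.3, -0.7]
width: 0.0355
gripper_force: 0.0
t: 15.35
eef_pos: [0.4716, 0.117, 0.1585]
ee_rot: [3.139, -0.001, -1.496]
force: [-0.5, 0.8, 0.8]
width: 0.0035
gripper_force: 0.0
```

```bash
cat > okz.py <<'E'
from station import arm
import sys
s=arm.get_state();f=s['force'];print(f.round(1),s['eef_pos'].round(4));sys.exit(int(abs(f[2])>6))
E
python3 -m crank '[{"dx":0.0005,"dy":0,"dz":-0.002,"twist":0,"grip":-1},{"dx":0.0005,"dy":0,"dz":-0.004,"twist":0,"grip":-1},{"dx":0.0005,"dy":0,"dz":-0.006,"twist":0,"grip":-1},{"dx":0.0005,"dy":0,"dz":-0.008,"twist":0,"grip":-1},{"dx":0.0005,"dy":0,"dz":-0.01,"twist":0,"grip":-1}]'>/dev/null; python3 okz.py && python3 -m crank '[{"dx":0,"dy":0,"dz":-0.002,"twist":0,"grip":-1},{"dx":0,"dy":0,"dz":-0.004,"twist":0,"grip":-1},{"dx":0,"dy":0,"dz":-0.006,"twist":0,"grip":-1},{"dx":0,"dy":0,"dz":-0.007,"twist":0,"grip":-1},{"dx":0,"dy":0,"dz":-0.008,"twist":0,"grip":-1}]'>/dev/null; python3 okz.py && python3 -m crank '[{"dx":0,"dy":0,"dz":-0.002,"twist":0,"grip":-1},{"dx":0,"dy":0,"dz":-0.004,"twist":0,"grip":-1},{"dx":0,"dy":0,"dz":-0.006,"twist":0,"grip":-1},{"dx":0,"dy":0,"dz":-0.007,"twist":0,"grip":-1},{"dx":0,"dy":0,"dz":-0.008,"twist":0,"grip":-1}]'>/dev/null; python3 okz.py
```

```text
[-0.1 -0.7 -0.1] [0.4733 0.1179 0.1505]
[ 0.7 -1.  -0.6] [0.4731 0.118  0.1424]
[-0.1  0.4  0.3] [0.4731 0.118  0.1344]
```

```bash
python3 -m crank '[{"dx":0,"dy":0,"dz":-0.001,"twist":0,"grip":-1},{"dx":0,"dy":0,"dz":-0.002,"twist":0,"grip":-1},{"dx":0,"dy":0,"dz":-0.003,"twist":0,"grip":-1},{"dx":0,"dy":0,"dz":-0.004,"twist":0,"grip":-1},{"dx":0,"dy":0,"dz":-0.005,"twist":0,"grip":-1}]'>/dev/null; python3 okz.py && python3 -m crank '[{"dx":0,"dy":0,"dz":-0.001,"twist":0,"grip":-1},{"dx":0,"dy":0,"dz":-0.002,"twist":0,"grip":-1},{"dx":0,"dy":0,"dz":-0.0025,"twist":0,"grip":-1},{"dx":0,"dy":0,"dz":-0.003,"twist":0,"grip":-1},{"dx":0,"dy":0,"dz":-0.003,"twist":0,"grip":-1}]'>/dev/null; python3 okz.py
```

```text
[ 1.  -0.5  0.5] [0.4732 0.118  0.1295]
[-2.8 -2.3 15.5] [0.4747 0.1182 0.1286]
```

Contact came at z ≈ 0.128, where the handle top sits when the pin is fully home (0.151 if the tip were still on the bed). So the pin is home. Next is the keeper peg, which I estimate at (0.513, 0.194).

```bash
python3 -m crank '[{"dx":0,"dy":0,"dz":0.03,"twist":0,"grip":-1},{"dx":0,"dy":0,"dz":0.06,"twist":0,"grip":-1},{"dx":0.015,"dy":0.03,"dz":0.065,"twist":0,"grip":0},{"dx":0.03,"dy":0.06,"dz":0.065,"twist":0,"grip":0},{"dx":0.039,"dy":0.076,"dz":0.065,"twist":0,"grip":0}]' 8
python3 -m crank '[{"dx":0,"dy":0,"dz":0,"twist":0,"grip":0},{"dx":0,"dy":0,"dz":0,"twist":0,"grip":0},{"dx":0,"dy":0,"dz":-0.02,"twist":0,"grip":0},{"dx":0,"dy":0,"dz":-0.04,"twist":0,"grip":0},{"dx":0,"dy":0,"dz":-0.05,"twist":0,"grip":0}]'
python3 - <<'E'
from h import *
snap('scene','s4.png',crop=(190,90,350,210),s=4)
c,T=cam('scene');print((w2px(c,T,[[.5132,.1943,.116],[.474,.1176,.128],[.474,.1176,.072]])-[190,90])*4)
E
```

```text
t: 17.85
eef_pos: [0.5138, 0.1965, 0.1928]
ee_rot: [-3.139, 0.002, -1.495]
force: [-0.0, 0.4, 0.7]
width: 0.0149
gripper_force: 0.0
t: 18.27
eef_pos: [0.5107, 0.1927, 0.1395]
ee_rot: [3.139, -0.001, -1.496]
force: [0.0, 0.3, 0.2]
width: 0.0429
gripper_force: 0.0
[[348.35857872 271.90210708]
 [260.55869797 292.8566856 ]
 [261.33046382 350.57061015]]
```

View pics/s4.png

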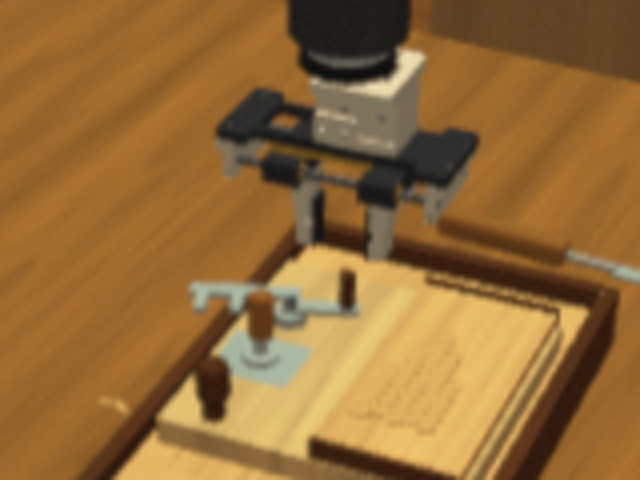

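The pin is fully home, with its collar on the insert at (260,355). The peg top is at (348,272), as predicted. I'll go down and grip it.

```bash
python3 -m crank '[{"dx":0.001,"dy":0.001,"dz":-0.02,"twist":0,"grip":0},{"dx":0.001,"dy":0.001,"dz":-0.04,"twist":0,"grip":0},{"dx":0.001,"dy":0.001,"dz":-0.051,"twist":0,"grip":0},{"dx":0.001,"dy":0.001,"dz":-0.051,"twist":0,"grip":0},{"dx":0.001,"dy":0.001,"dz":-0.051,"twist":0,"grip":-1}]'
python3 -m crank '[{"dx":0,"dy":0,"dz":0,"twist":0,"grip":-1},{"dx":0,"dy":0,"dz":0,"twist":0,"grip":-1},{"dx":0,"dy":0,"dz":0,"twist":0,"grip":-1},{"dx":0,"dy":0,"dz":0,"twist":0,"grip":-1},{"dx":0,"dy":0,"dz":0,"twist":0,"grip":-1}]' 8
python3 -c "
import numpy as np
for t in np.arange(1.28,-.1,-.12):
  f=t-.075;a=1.28-.075;print(round(t,2),(47*np.array([np.sin(f)-np.sin(a),np.cos(f)-np.cos(a)])).round(1))"
```

```text
t: 18.73
eef_pos: [0.5132, 0.1946, 0.0909]
ee_rot: [3.141, -0.001, -1.495]
force: [-0.2, -0.6, 1.4]
width: 0.0408
gripper_force: 0.0
t: 19.15
eef_pos: [0.513, 0.195, 0.0912]
ee_rot: [-3.141, 0.0, -1.495]
force: [-3.3, -0.7, 5.1]
width: 0.0139
gripper_force: 8.0
1.28 [0. 0.]
1.16 [-2.3  5.1]
1.04 [-5.3 10. ]
0.92 [-8.7 14.4]
0.8 [-12.7  18.4]
0.68 [-17.2  21.8]
0.56 [-22.   24.8]
0.44 [-27.1  27.1]
0.32 [-32.5  28.8]
0.2 [-38.   29.8]
0.08 [-43.7  30.2]
-0.04 [-49.3  29.9]
```

Gripped, with a width of 13.9 mm. Now I'll swing it along the arc.

```bash
python3 -m crank '[{"dx":-0.0023,"dy":0.005,"dz":0,"twist":0,"grip":-1},{"dx":-0.0053,"dy":0.01,"dz":0,"twist":0,"grip":-1},{"dx":-0.0087,"dy":0.0144,"dz":0,"twist":0,"grip":-1},{"dx":-0.0127,"dy":0.0184,"dz":0,"twist":0,"grip":-1},{"dx":-0.0172,"dy":0.0218,"dz":0,"twist":0,"grip":-1}]' && python3 ok.py && python3 -m crank '[{"dx":-0.0048,"dy":0.003,"dz":0,"twist":0,"grip":-1},{"dx":-0.0099,"dy":0.0053,"dz":0,"twist":0,"grip":-1},{"dx":-0.0153,"dy":0.007,"dz":0,"twist":0,"grip":-1},{"dx":-0.0208,"dy":0.008,"dz":0,"twist":0,"grip":-1},{"dx":-0.0235,"dy":0.0083,"dz":0,"twist":0,"grip":-1}]'
```

```text
t: 19.57
eef_pos: [0.4968, 0.218, 0.0912]
ee_rot: [-3.139, 0.001, -1.495]
force: [4.3, -0.1, 3.1]
width: 0.0134
gripper_force: 8.0
[ 4.3 -0.1  3.1] [0.4968 0.218  0.0912]
t: 19.98
eef_pos: [0.4728, 0.2269, 0.0912]
ee_rot: [-3.139, 0.002, -1.494]
force: [3.0, 2.1, 3.4]
width: 0.0136
gripper_force: 8.0
```

```bash
python3 -m crank '[{"dx":-0.0015,"dy":0,"dz":0,"twist":0,"grip":-1},{"dx":-0.003,"dy":0,"dz":0,"twist":0,"grip":-1},{"dx":-0.0045,"dy":0,"dz":0,"twist":0,"grip":-1},{"dx":-0.006,"dy":0,"dz":0,"twist":0,"grip":-1},{"dx":-0.007,"dy":0,"dz":0,"twist":0,"grip":-1}]'
python3 -m crank '[{"dx":-0.0005,"dy":0,"dz":0,"twist":0,"grip":-1},{"dx":-0.001,"dy":0,"dz":0,"twist":0,"grip":-1},{"dx":-0.0015,"dy":0,"dz":0,"twist":0,"grip":-1},{"dx":-0.002,"dy":0,"dz":0,"twist":0,"grip":-1},{"dx":-0.002,"dy":0,"dz":0,"twist":0,"grip":-1}]'
```

```text
t: 20.4
eef_pos: [0.4661, 0.2257, 0.091]
ee_rot: [-3.14, 0.001, -1.495]
force: [8.8, 1.0, 1.3]
width: 0.0136
gripper_force: 8.0
t: 20.82
eef_pos: [0.466, 0.2258, 0.0911]
ee_rot: [-3.137, 0.001, -1.495]
force: [15.8, 0.6, -1.4]
width: 0.0139
gripper_force: 8.0
```

It reached the end stop at x ≈ 0.466, where the peg should be when shut, and the force is rising. I'll release, back away and check.

```bash
python3 -m crank '[{"dx":0.001,"dy":0,"dz":0,"twist":0,"grip":0},{"dx":0.001,"dy":0,"dz":0,"twist":0,"grip":0},{"dx":0.001,"dy":0,"dz":0,"twist":0,"grip":0},{"dx":0.001,"dy":0,"dz":0,"twist":0,"grip":0},{"dx":0.001,"dy":0,"dz":0.02,"twist":0,"grip":0}]'
python3 -m crank '[{"dx":0,"dy":0,"dz":0.03,"twist":0,"grip":0},{"dx":0,"dy":0,"dz":0.06,"twist":0,"grip":0},{"dx":0,"dy":0.03,"dz":0.09,"twist":0,"grip":0},{"dx":0,"dy":0.06,"dz":0.1,"twist":0,"grip":0},{"dx":0,"dy":0.07,"dz":0.1,"twist":0,"grip":0}]'
python3 - <<'E'
from h import *
a=cv2.resize(arm.grab_frame('scene')[130:210,210:310],(500,400),interpolation=cv2.INTER_CUBIC)
c,T=cam('wrist')
print(w2px(c,T,[[.474,.1176,.128],[.4693,.1774,.087],[.4658,.2243,.116]]).round(1))
b=arm.grab_frame('wrist');b=cv2.resize(b[0:240,150:330],(300,400),interpolation=cv2.INTER_CUBIC)
cv2.imwrite('pics/fin.png',np.hstack([a,b])[:,:,::-1])
E
```

```text
t: 21.23
eef_pos: [0.4616, 0.2228, 0.107]
ee_rot: [3.135, -0.005, -1.496]
force: [-1.0, 0.1, -0.4]
width: 0.0407
gripper_force: 0.0
t: 21.65
eef_pos: [0.4655, 0.2985, 0.2138]
ee_rot: [-3.138, 0.004, -1.494]
force: [0.2, 0.3, -0.0]
width: 0.0436
gripper_force: 0.0
[[262.2 -54.5]
 [260.8  50.5]
 [261.1 108.8]]
```

View pics/fin.png

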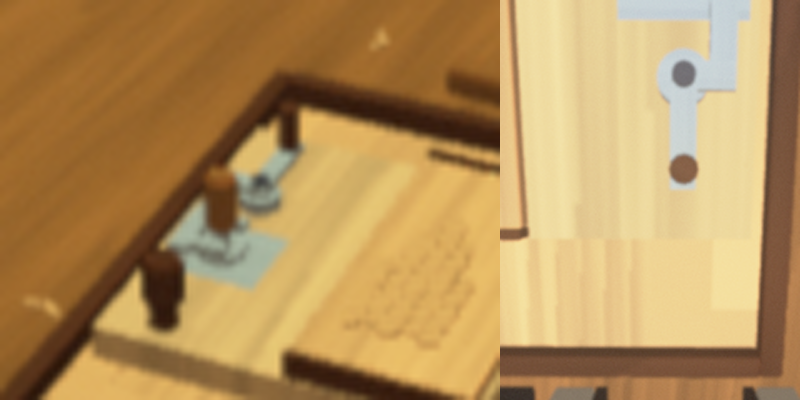

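The keeper is shut. In the wrist view the peg (683,168) lies straight along the bed's y from the pivot (683,73). In the scene view the fork sits around the pin's neck at (218,240), with the pin home. Handing in.

```bash
python3 -c "
from station import arm
print(arm.job_done())"
```

```text
the job is handed in; nothing more can be done
None
```

The job is handed in at about 22 s: the long pin is fully home through the sled into the bed's index hole, the keeper is shut over its collar, and I did not touch the short pin, mallet, gouge or wax jar.

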